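# Tighten the filter-box cover evenly, crisscross

### The job

Tighten the four wing knobs of the exhaust filter box so that its cover seats flat: turn them clockwise a little at a time, one knob and then the one diagonally opposite before the other two, all four about half way first and only then all four home. Finish with every knob firmly tight by feel (about a quarter of a newton metre). Never draw one side of the cover down so far that it leans by 3 mm from a knob to the opposite one, never over-tighten a knob, and leave the things around the box alone.

Things in the scene. Friction and masses are not known exactly. Their poses are not given: they have to be found in the camera images.
- filter_box: Cream painted steel exhaust filter box, fixed to the table, 206 x 206 mm, rim 110 mm high, black gasket on the rim; gauge and rocker switch on its -x face, hose spigot (45 mm long) on its +x face. Origin: centre of its underside; z up; seen from the gauge side, +y is left.
- cover: Square aluminium cover, 200 x 200 x 6 mm, on the box's soft gasket (5 N per mm); it can only sink and lean. Origin: centre of its underside, 120 mm up at the start; z up. It sinks 2.4 to 4.0 mm (differs by cartridge, not visible) before its corners bottom on a hard frame. Drawn down 1 mm at one knob it leans about 0.005 rad; beyond 0.015 rad the filter creases.
- knob_1: Black wing knob on a stud at x, y = -70, +70 mm in the box's frame, diagonally opposite knob_3. Origin: on its axis at its underside, 0.1 to 0.7 mm above the cover at the start; z up, x along the wing. All four alike: collar 22 mm across, 5 mm high; wing 46 mm long (x), 13 mm thick (y), 9 to 38 mm above the origin: grip it across its thickness, about 31 mm above the origin.
- knob_2: Black wing knob on a stud at x, y = -70, -70 mm in the box's frame, diagonally opposite knob_4. Shape, origin and axes as knob_1. All four sit on a steep quick-acting thread: clockwise seen from above tightens, 24 mm down a turn (3.8 mm per rad), and they stay where they are left. Half way is about 0.55 rad; from the start to tight takes 0.7 to 1.4 rad.
- knob_3: Black wing knob on a stud at x, y = +70, -70 mm in the box's frame, diagonally opposite knob_1. Shape, origin and axes as knob_1. All four need 0.14 N m to turn free, 0.16 N m against the gasket; once the cover is on the frame the torque climbs 0.14 N m per 0.05 rad. Tight is 0.2 to 0.4 N m; above 0.6 N m is over-tight. At rest after a quick step it reads up to 0.28 N m less than when turning.
- knob_4: Black wing knob on a stud at x, y = +70, +70 mm in the box's frame, diagonally opposite knob_2. Shape, origin and axes as knob_1. One tightened hard springs back by up to 0.1 rad when let go and stays tight. Turned by the same angle the four need not be equally tight: they start up to 0.6 mm apart in height.
- tube_rack: White rack of capped sample tubes, 200 x 100 mm, 96 mm high, loose, beside the box on its +y side. Origin: centre of its underside, long side along its own y.
- tube_carton: Open paper carton full of tubes with dark caps, 110 x 110 mm, 86 mm high, loose, beside the box on its -y side. Origin: centre of its underside.
- sanitiser: Hand sanitiser bottle, 60 mm across, 150 mm high, loose, beyond the box on its +x, -y side. Origin: centre of its underside.
Things that resemble listed ones, but are neither listed nor needed, are in the scene too. What is shaped like the tube_carton but orange or turquoise is not meant. Leave any pink or turquoise look-alike of the tube_rack alone.

How it is judged:
By the outcome, as a careful person would: the job done as asked, in the order asked, and still so for the second after the job is handed in, with the robot touching nothing.
It also fails if it takes over 72 s, if anything falls off the work surface, if the arm or the gripper's body presses on something with over 40 N, if the wrist force passes 120 N, or if a joint passes its speed limit or range.

### The arm

A 6-joint arm with a two-finger parallel gripper is mounted at the origin on the work surface. World frame = base frame: x ahead of the robot, y to its left, z up, the work surface at z = 0. Lengths are in m, angles in rad, forces in N, time in s.
With the tool pointing down it reaches from about 0.3 to 0.775 m from the base axis. Payload 14.6 kg.
Tool frame: the origin (TCP) lies midway between the tips of the shut fingers; the grasp point (between the pads) lies 19 mm behind it (arm.grasp_offset is the distance from the TCP to the grasp point, in m); z points along the fingers, y is the line along which they close (so a half turn about z gives the same grasp; the last joint's range is limited). The gripper opens to 85 mm and grips with 20 to 120 N. Pads are 22 mm wide; open, the fingers measure 114 mm over their backs; the gripper's body (76 mm by 85 mm) begins 54 mm behind the grasp point. The pads swing forward as they close: fully open they stand 13 mm farther back than shut.
Start: joints at [-1.407, 0.3, 1.521, -0, 1.321, -0.067], TCP at [0.126, -0.535, 0.231] pointing down, gripper open.
Joint ranges: [-3.03, 3.03], [-0.79, 2.21], [0.23, 2.52], [-1.04, 4.18], [0, 3.07], [-2.55, 2.55]. Speed limits (rad/s): [2.22, 2.22, 2.57, 3.14, 3.14, 3.14].

### API

Orientations are given as a unit quaternion [w, x, y, z].
In Python, from plant import arm gives the robot as it stands. Calls block until the motion is done:
- arm.movep(position, orientation): joint-space move of the TCP to a pose.
- arm.move_linear(position, speed=0.15, orientation=None, until_force=None): straight line of the TCP; orientation=None keeps the orientation; speed is the mean speed in m/s. With until_force (N) it stops when the force on the tool has changed by that much, and returns True; else False.
- arm.movej(angles): joint-space move.
- arm.gripper_open() and arm.close(grasp_force=None): open the fingers fully, or close them until they stop; grasp_force is the grip in N (None keeps the last).
- arm.sleep(seconds).
- arm.inverse_kinematics(position, orientation): joint angles nearest the present ones, or None.
- arm.sense(): the state.
- arm.get_image(name): name is "side" or "top"; returns a dict with "color" (420x560x3 uint8, blue, green, red), "vertical_fov" (degrees; the focal length in pixels is half the picture's height over the tangent of half this angle, whatever the lens; pixels are square), "cx", "cy" (the principal point, pixels), "origin" and "attitude" of the camera in the world. Camera axes: x right, y up, looking along -z (the intrinsics and any distortion apply to the point x, -y, -z); pixel columns grow to the right and rows downward; lengths in m; the calibration is good to about 2 mm. A picture is of the moment at which its call begins. There is no depth.
A pose or a line that the arm cannot do raises arm.Unreachable and nothing moves.
- arm.sign_off(): hands the job in; it is judged then, once.
Trained networks look in the newest picture that a camera, given by its name, has taken for a name from the list of things; names that differ only in an ending like _2 or _b are one class to them, and where a whole thing is asked for, a point or a joint stands for the part that bears it (a point fixed in the world has none). Each returns a list of dicts, best first, with "score" (0 to 1); they miss things now and then, are a little off and sometimes report something else, mostly with a low value. They report only what shows in the picture. A call takes as long as a camera call. They do not tell look-alikes from the thing itself.
- arm.recognise(camera, target): "extent" ([centre column, centre row, width, height] in pixels, round what is visible of it).
- arm.place_of(camera, target): "centre" ([column, row] in pixels: a listed point, or the origin of a listed thing).
The state is a dict: "time_s": time; "joint_pos": joint angles; "dq": joint speeds; "joint_torque": joint torques, N m; "tool_pos": TCP position; "tool_rot": TCP orientation; "wrist_force": force on the tool from outside, world axes, zero at the start; "ft_torque": the same for the moment, N m; "finger_gap": opening from 0.0 (shut) to 1.0 (fully open); "gripper_force": force on a finger pad.
Only numpy, scipy, OpenCV 4.12 (cv2) and the standard library are available. Lean on these libraries where they do the work, as an engineer would, in place of code of your own. Each camera call takes 0.05 s, during which the arm holds its last target. There are 200 camera calls.

## Working session

There is one attempt and no reset: what is moved stays moved. The work goes in short steps, each a Python script; the robot and the scene stay as the last script left them, time stands still between calls to the robot, and variables do not carry over. Pictures are saved under pics/ and viewed, at most 10 in all, crops included, and the job is handed in when it is done.

```bash
ls; mkdir -p pics
python3 - <<'E'
from plant import arm
import cv2
for n in ("top","side"):
    i=arm.get_image(n); cv2.imwrite(f"pics/{n}0.png",i["color"])
    print(n,{k:v for k,v in i.items() if k!="color"})
    for t in ("filter_box","cover","knob_1"):
        print(t,[(round(d["score"],2),d["centre"]) for d in arm.place_of(n,t)])
s=arm.sense();print(s)
E
```

```text
pics
top {'vertical_fov': 56.72387202761983, 'cx': 279.3632300487665, 'cy': 202.1250605963921, 'origin': array([ 0.48393214, -0.00887318,  0.96272263]), 'attitude': array([ 0.71421131,  0.02214367, -0.03714164, -0.69859313])}
filter_box [(0.65, [246.1, 211.5])]
cover [(0.77, [246.1, 206.0])]
knob_1 [(0.61, [208.3, 236.1]), (0.55, [273.4, 239.4]), (0.46, [215.4, 172.4]), (0.44, [275.4, 173.4])]
side {'vertical_fov': 57.84215917560142, 'cx': 283.71493542285947, 'cy': 210.66962836875516, 'origin': array([0.54448572, 0.64913232, 0.61702758]), 'attitude': array([-7.93482988e-03,  7.35760793e-04,  4.28546007e-01,  9.03484818e-01])}
filter_box [(0.75, [287.8, 255.6])]
cover [(0.74, [285.7, 212.9])]
knob_1 [(0.66, [250.4, 230.4]), (0.6, [319.4, 190.1]), (0.59, [325.4, 236.5]), (0.54, [256.7, 190.5])]
{'time_s': 0.4, 'joint_pos': array([-1.40659198e+00,  3.00000575e-01,  1.52112341e+00,  2.13475408e-05,
        1.32070056e+00, -6.66096860e-02]), 'dq': array([-4.44222146e-04, -4.92266351e-04,  8.10527666e-04, -8.97381261e-04,
       -7.85322892e-05, -2.10881140e-03]), 'joint_torque': array([-7.08411608e-04, -5.42876530e+01, -3.61657512e+01, -8.38660981e-05,
        1.24541908e-03, -1.01589086e-05]), 'tool_pos': array([ 0.12581107, -0.53535858,  0.23117314]), 'tool_rot': array([-1.16314196e-04,  9.93348296e-01,  1.15148379e-01,  4.67338262e-06]), 'wrist_force': array([ 1.07587674, -0.11425168,  0.5306058 ]), 'ft_torque': array([-0.09707628,  0.01749506, -0.01154884]), 'gripper_force': 0.0, 'finger_gap': 0.9981328066968925}
```

View pics/top0.png

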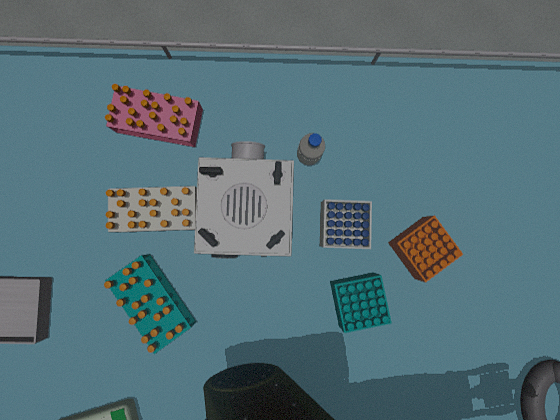

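View pics/side0.png

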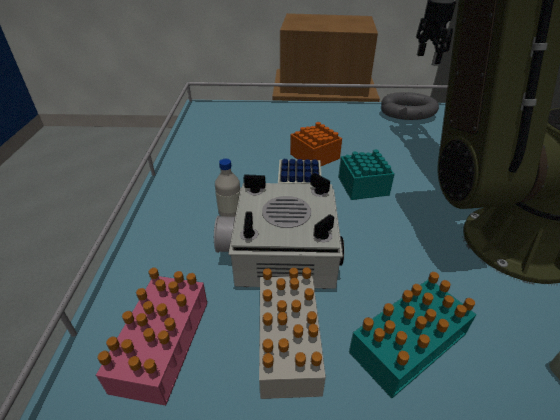

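The top view shows the box at about (245,206): knob_1 at (208,237), knob_2 at (276,239), knob_3 at (277,173) and knob_4 at (211,171). The white rack is at (150,208), the carton with blue caps at (346,224) and the sanitiser at (312,147). The pink and turquoise racks and the orange and turquoise cartons are look-alikes. There is only one filter box, and only its four knobs are black wings.

```bash
cat > est.py <<'E'
import numpy as np, cv2
from scipy.optimize import least_squares, minimize
from scipy.spatial.transform import Rotation as R
def cam(i):
    w,x,y,z=i["attitude"]; Rm=R.from_quat([x,y,z,w]).as_matrix()
    f=210/np.tan(np.radians(i["vertical_fov"])/2)
    return Rm,np.array(i["origin"]),f,i["cx"],i["cy"]
def proj(c,P):
    Rm,o,f,cx,cy=c; p=(np.atleast_2d(P)-o)@Rm
    return np.c_[cx+f*p[:,0]/-p[:,2], cy+f*-p[:,1]/-p[:,2]]
KN={1:(-.07,.07),2:(-.07,-.07),3:(.07,-.07),4:(.07,.07)}
def boxpt(b,l):
    c,s=np.cos(b[2]),np.sin(b[2]); l=np.atleast_2d(l)
    return np.c_[b[0]+c*l[:,0]-s*l[:,1], b[1]+s*l[:,0]+c*l[:,1], l[:,2]]
def wingpts(x,y,z,yaw):
    return boxpt((x,y,yaw),[(a*.023,b*.0065,z+h) for a in(1,-1) for b in(1,-1) for h in(.009,.038)])
E
cat > a.py <<'E'
from plant import arm
from est import *
obs={};cams={};img={}
for n in("top","side"):
    i=arm.get_image(n);cams[n]=cam(i);img[n]=i["color"]
    obs[n]=[d["centre"] for d in arm.place_of(n,"knob_1")[:4]]
L=[(*KN[k],.1265) for k in KN]
def res(b):
    r=[]
    for n in obs:
        p=proj(cams[n],boxpt(b,L)); 
        for q in p: r.append(min((q-np.array(o) for o in obs[n]),key=np.linalg.norm))
    return np.ravel(r)
s=least_squares(res,[.5,.06,0],loss="soft_l1");b=s.x;print("box",b,res(b).reshape(-1,2).round(1).tolist())
# cover corners in top picture
g=cv2.cvtColor(img["top"],cv2.COLOR_BGR2GRAY)
cc=boxpt(b,[(sx*.1,sy*.1,.126) for sx,sy in((1,1),(1,-1),(-1,-1),(-1,1))])
print("cover corners pred",proj(cams["top"],cc).round(1).tolist(),proj(cams["side"],cc).round(1).tolist())
v=[]
for n in img:
    im=cv2.resize(img[n],None,fx=4,fy=4,interpolation=cv2.INTER_CUBIC)
    c0=proj(cams[n],boxpt(b,(0,0,.12)))[0]*4+1.5
    x0,y0=(c0-[200,240]).astype(int)
    for q in proj(cams[n],cc): cv2.circle(im,tuple((q*4+1.5).astype(int)),3,(0,0,255),1)
    v.append(im[y0:y0+480,x0:x0+400])
cv2.imwrite("pics/crop1.png",np.hstack(v))
np.savez("d.npz",b=b,top=img["top"],side=img["side"])
E
python3 a.py
```

```text
box [0.54494605 0.05143374 0.01234629] [[-0.1, 0.7], [-0.1, -0.5], [2.3, 1.0], [-2.3, -1.1], [-3.0, -2.8], [0.6, -1.5], [0.3, 0.8], [0.1, 2.9]]
cover corners pred [[198.0, 159.3], [290.1, 160.4], [289.5, 252.9], [195.5, 252.1]] [[231.1, 246.0], [240.8, 183.0], [330.1, 183.7], [340.3, 246.8]]
```

View pics/crop1.png

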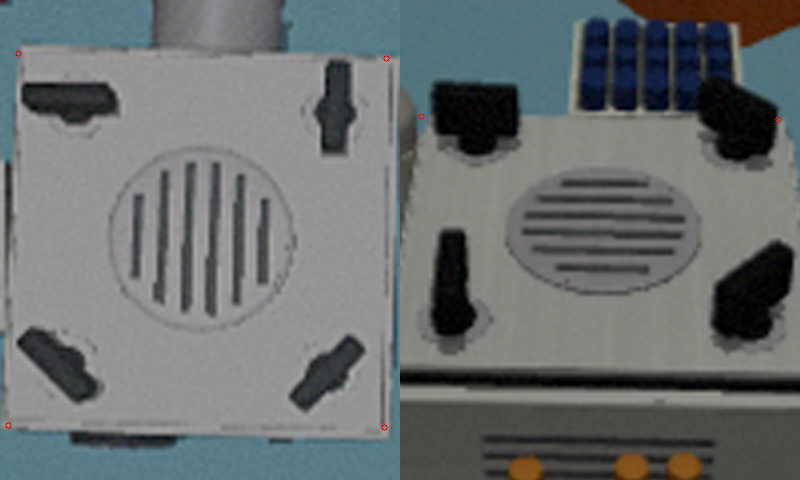

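The crop shows the cover with four wings. In the top view knob_4's wing is roughly along y, knob_3's along x, and knobs 1 and 2 are diagonal. Next I fit the silhouettes.

```bash
cat > fit.py <<'E'
from est import *
from scipy.optimize import minimize
S=6
def knobmask(c,x,y,z,yaw,off,shape):
    m=np.zeros(shape,np.float32)
    t=np.linspace(0,2*np.pi,24,endpoint=False)
    col=np.array([(x+.011*np.cos(a),y+.011*np.sin(a),z+h) for a in t for h in(0,.005)])
    stem=np.array([(x+.0065*np.cos(a),y+.0065*np.sin(a),z+h) for a in t for h in(0,.012)])
    for P in(col,stem,wingpts(x,y,z,yaw)):
        q=((proj(c,P)-off)*S+S/2-.5)
        cv2.fillConvexPoly(m,cv2.convexHull((q*16).astype(np.int32)),1.,shift=4)
    return cv2.GaussianBlur(m,(0,0),S*.7)
def fitknob(img,cams,x,y,z,yaw0,names=("top","side"),w=1):
    T={}
    for n in names:
        o=proj(cams[n],[(x,y,z+.02)])[0].round()-22
        x0,y0=o.astype(int)
        g=cv2.cvtColor(img[n][y0:y0+44,x0:x0+44],cv2.COLOR_BGR2GRAY).astype(np.float32)
        hi=np.percentile(g,75);lo=np.percentile(g,4)
        im=cv2.resize(img[n][y0:y0+44,x0:x0+44],None,fx=S,fy=S,interpolation=cv2.INTER_CUBIC).astype(np.float32)
        d=(im.max(2)<(0.55*hi if n=="top" else .35*hi)).astype(np.float32)
        T[n]=(o,cv2.GaussianBlur(d,(0,0),S*.7))
    def cost(p):
        return sum(np.mean((knobmask(cams[n],p[0]*.01+x,p[1]*.01+y,z,p[2],T[n][0],T[n][1].shape)-T[n][1])**2) for n in T)*1000+ .5*(p[0]**2+p[1]**2)
    best=None
    for a in yaw0:
        r=minimize(cost,[0,0,a],method="Nelder-Mead",options=dict(initial_simplex=[[0,0,a],[.3,0,a],[0,.3,a],[0,0,a+.2]],xatol=.003,fatol=.01))
        if best is None or r.fun<best.fun:best=r
    return x+best.x[0]*.01,y+best.x[1]*.01,best.x[2],best.fun
E
cat > b.py <<'E'
from plant import arm
from fit import *
d=np.load("d.npz");img={n:d[n] for n in("top","side")};b=d["b"]
cams={n:cam(arm.get_image(n)) for n in img}
Y=np.arange(0,np.pi,.4)
for names in(("top",),("top","side")):
    K=[]
    for k in KN:
        p=boxpt(b,(*KN[k],.1265))[0]; r=fitknob(img,cams,*p,Y,names); K.append(r)
        print(names,k,np.round(r,4),"off box mm",np.round((np.array(r[:2])-p[:2])*1000,1))
    K=np.array(K); l=np.array([KN[k] for k in KN])
    s=least_squares(lambda b:(boxpt(b,np.c_[l,np.zeros(4)])[:,:2]-K[:,:2]).ravel(),b)
    print("box",s.x,(s.fun*1000).round(1))
np.savez("k.npz",b=s.x,yaw=K[:,2],xy=K[:,:2])
for k,yy in zip(KN,K[:,2]):
    q=boxpt(s.x,(*KN[k],0.139))[0]
    for da in(0,np.pi,-np.pi):
        ph=(yy+da)/2
        j=arm.inverse_kinematics(list(q),[0,np.cos(ph),np.sin(ph),0])
        print(k,da, None if j is None else np.round(j,2))
E
python3 b.py
```

```text
('top',) 1 [ 0.4763  0.121   0.8309 27.8246] off box mm [2.2 0.5]
('top',) 2 [ 0.4752 -0.0182  2.3865  2.3702] off box mm [-0.7  1.2]
('top',) 3 [ 0.6148 -0.0196 -0.0462  5.3696] off box mm [-1.  -1.9]
('top',) 4 [0.6158 0.1203 1.5639 8.5441] off box mm [ 1.8 -2. ]
box [ 0.54552022  0.05090286 -0.00766794] [-0.2  0.4 -0.2 -0.4  0.2 -0.1  0.2  0. ]
('top', 'side') 1 [ 0.4749  0.121   0.8919 49.5157] off box mm [0.8 0.4]
('top', 'side') 2 [ 4.74900e-01 -1.85000e-02 -7.91100e-01  6.09519e+01] off box mm [-0.9  0.9]
('top', 'side') 3 [ 0.6135 -0.0195 -0.034  18.8392] off box mm [-2.3 -1.8]
('top', 'side') 4 [ 0.615   0.1194  1.6042 40.4337] off box mm [ 0.9 -2.8]
box [ 0.54455611  0.0506107  -0.0071835 ] [ 0.2  0.1 -0.8 -0.4  0.6 -0.4  0.1  0.7]
1 0 [ 0.17  0.27  1.79 -0.    1.08  0.85]
1 3.141592653589793 [ 0.17  0.27  1.79 -0.    1.08 -2.29]
1 -3.141592653589793 [ 0.17  0.27  1.79 -0.    1.08 -2.29]
2 0 [-0.12  0.24  1.83 -0.    1.07  2.24]
2 3.141592653589793 [-0.12  0.24  1.83 -0.    1.07 -0.9 ]
2 -3.141592653589793 [-0.12  0.24  1.83 -0.    1.07 -0.9 ]
3 0 [-0.09  0.53  1.43 -0.    1.19  1.51]
3 3.141592653589793 [-0.09  0.53  1.43 -0.    1.19 -1.63]
3 -3.141592653589793 [-0.09  0.53  1.43 -0.    1.19 -1.63]
4 0 [ 0.13  0.55  1.39 -0.    1.2   0.1 ]
4 3.141592653589793 None
4 -3.141592653589793 None
```

```bash
cat > rob.py <<'E'
from plant import arm
import numpy as np, json, os
from est import boxpt, KN
P=.024/(2*np.pi); Z0=.1264+.031-.019
B=(0.5455,0.0509,-0.0077)
F="state.json"
st=json.load(open(F)) if os.path.exists(F) else dict(yaw={"1":.831,"2":2.387-np.pi,"3":-.046,"4":1.564},turn={k:0. for k in"1234"})
FLIP={1:0,2:np.pi,3:np.pi,4:0}
def q(y): return [0,float(np.cos(y/2)),float(np.sin(y/2)),0]
def tz(): return arm.sense()["ft_torque"][2]
class Knob:
    def __init__(s,k):
        s.k=k;s.yaw=st["yaw"][str(k)]+FLIP[k];s.turn=st["turn"][str(k)]
        s.xy=boxpt(B,(*KN[k],0))[0][:2]
    def pos(s): return [*map(float,s.xy),Z0-P*s.turn]
    def grab(s,force=70,hi=.172):
        arm.movep([*map(float,s.xy),hi],q(s.yaw))
        arm.move_linear(s.pos(),.1)
        s.t0=tz(); f0=arm.sense()["wrist_force"]
        arm.close(force); e=arm.sense()
        print(f"k{s.k} grabbed t={e['time_s']:.2f} gap={e['finger_gap']:.3f} dF={np.round(e['wrist_force']-f0,1)} Tz={e['ft_torque'][2]-s.t0:.3f}")
    def step(s,a,rate=1.0):
        s.turn+=a; s.yaw-=a
        arm.move_linear(s.pos(),rate*P,q(s.yaw)); return tz()-s.t0
    def release(s,hi=.172):
        arm.gripper_open(); arm.move_linear([*map(float,s.xy),hi],.15)
        st["yaw"][str(s.k)]=s.yaw-FLIP[s.k];st["turn"][str(s.k)]=s.turn
        json.dump(st,open(F,"w")); print(f"k{s.k} left turn={s.turn:.3f} t={arm.sense()['time_s']:.2f}")
E
python3 - <<'E'
from rob import *
k=Knob(1)
arm.movep([*map(float,k.xy),.25],q(k.yaw)); print(arm.sense()["time_s"])
k.grab()
t=arm.sense()["time_s"]
for a in(.15,.2,.2):
    T=k.step(a); e=arm.sense(); print(round(T,3),round(e["time_s"]-t,2),e["wrist_force"].round(1),e["tool_pos"].round(4),k.pos())
E
```

```text
3.3333
k1 grabbed t=4.88 gap=0.133 dF=[-5.2  2.1  7.1] Tz=-0.078
-0.121 0.3 [-5.7  2.1  4.9] [0.4757 0.1218 0.1382] [0.4760410698135445, 0.12143691953405042, 0.1378270422048692]
-0.154 0.65 [-5.9  3.5  7.2] [0.4757 0.1218 0.1374] [0.4760410698135445, 0.12143691953405042, 0.1370630984780281]
-0.104 1.0 [-6.1  3.9  7.3] [0.4756 0.1219 0.1367] [0.4760410698135445, 0.12143691953405042, 0.136299154751187]
```

Run:
```python
from rob import *
def ty():
    r=arm.sense()["tool_rot"]; return 2*np.arctan2(r[2],r[1])
k=Knob(1); k.turn=.55;k.yaw-=.55;print(ty(),k.yaw); k.release()
k=Knob(3); k.grab(); 
for a in(.15,.2,.2): print(round(k.step(a),3),arm.sense()["wrist_force"].round(1))
print(ty(),k.yaw); k.release()
from fit import *
i=arm.get_image("top"); c={"top":cam(i)}
cv2.imwrite("pics/t2.png",i["color"])
for n in(1,2,3): 
    x,y=boxpt(B,(*KN[n],0))[0][:2]; print(n,fitknob({"top":i["color"]},c,x,y,.1255,np.arange(0,3.1,.4),("top",)))
```

```text
0.2804269146702978 0.2809999999999999
k1 left turn=0.550 t=6.98
k3 grabbed t=10.72 gap=0.135 dF=[-2.2  5.   3.6] Tz=-0.007
-0.064 [-1.1  5.1  4.4]
-0.097 [-1.9  4.6  4.2]
-0.114 [-2.5  4.5  4.9]
2.545091150897223 2.545592653589793
k3 left turn=0.550 t=12.82
1 (np.float64(0.475992619205094), np.float64(0.12105390033437578), np.float64(0.2696686797047944), np.float64(173.82681031932046))
2 (np.float64(0.477873760910205), np.float64(-0.018379922573292816), np.float64(0.7934109572505816), np.float64(75.13796424745665))
3 (np.float64(0.6079522805832158), np.float64(-0.0316816557622745), np.float64(1.5113200094888106), np.float64(48.98040367869801))
```

View pics/t2.png

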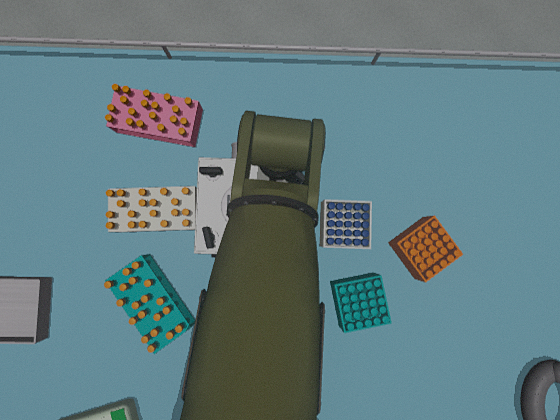

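The arm hides most of the box, but knob_1 (209,238) has turned about 0.55 rad as intended. I'll go on with the other diagonal, 2 then 4.

Run:
```python
from rob import *
for n in(2,4):
    k=Knob(n); k.grab()
    for a in(.15,.2,.2): print(round(k.step(a),3),arm.sense()["wrist_force"].round(1))
    k.release()
```

```text
k2 grabbed t=14.63 gap=0.139 dF=[1.5 4.5 4.1] Tz=-0.143
-0.117 [-0.2  3.5  4.5]
-0.182 [0.3 3.7 6. ]
-0.106 [-1.4  3.3  7.4]
k2 left turn=0.550 t=16.73
k4 grabbed t=18.68 gap=0.132 dF=[-2.4  0.3  3.4] Tz=0.022
-0.126 [-2.7 -0.   4.5]
-0.144 [-3.4  0.1  5.5]
-0.175 [-4.6 -0.2  5.5]
k4 left turn=0.550 t=20.77
```

```bash
cat >> rob.py <<'E'
def home(n,amax,thr=-.26,da=.04,rate=.3,pre=0):
    k=Knob(n); k.grab(); L=[]; a=0
    if pre: L.append(round(k.step(pre,.8),3)); a=pre
    while a<amax-1e-6:
        T=k.step(da,rate); a+=da; L.append(round(T,3))
        if T<thr: break
    print(L); k.release(); return T<thr
E
python3 - <<'E'
from rob import *
home(1,.4)
E
```

```text
k1 grabbed t=22.71 gap=0.138 dF=[-4.3  3.9  3.2] Tz=-0.109
[np.float64(-0.043), np.float64(-0.042), np.float64(-0.085), np.float64(-0.022), np.float64(-0.042), np.float64(-0.02), np.float64(-0.029), np.float64(0.031), np.float64(0.011), np.float64(0.049)]
k1 left turn=0.950 t=26.32
```

Stop-time readings are offset by backlash after a quick step, so resistance is the positive direction. The threshold goes on the rise to +0.12.

```bash
cat >> rob.py <<'E'
def home(n,amax,thr=.12,da=.04,rate=.25):
    k=Knob(n); k.grab(); L=[]; a=0
    while a<amax-1e-6:
        T=k.step(da,rate); a+=da; L.append(float(round(T,3)))
        if T>thr: break
    print(L); k.release(); return T>thr
E
python3 - <<'E'
from rob import *
home(3,.48)
E
```

```text
k3 grabbed t=29.97 gap=0.136 dF=[1.1 3.  4. ] Tz=-0.062
[-0.014, 0.006, -0.059, 0.011, 0.008, -0.019, 0.009, 0.167]
k3 left turn=0.870 t=33.08
```

Run:
```python
from rob import *
home(2,.52)
home(4,.52)
```

```text
k2 grabbed t=34.86 gap=0.138 dF=[0.4 0.4 3.7] Tz=-0.150
[-0.1, -0.11, -0.108, -0.105, -0.109, -0.13, -0.118, -0.158, -0.091, -0.02, 0.056, 0.27]
k2 left turn=1.030 t=38.97
k4 grabbed t=40.94 gap=0.138 dF=[-3.1  2.5  4. ] Tz=0.014
[-0.092, -0.108, -0.052, -0.052, -0.035, -0.067, -0.059, -0.09, 0.024, 0.136]
k4 left turn=0.950 t=44.55
```

Run:
```python
from rob import *
home(1,.42,thr=.13,da=.03)
```

```text
k1 grabbed t=46.50 gap=0.140 dF=[-1.5  5.   3.2] Tz=-0.013
[0.181]
k1 left turn=0.980 t=47.86
```

Run:
```python
from rob import *
home(1,.08,thr=.22,da=.02,rate=.15)
```

```text
k1 grabbed t=49.29 gap=0.139 dF=[-1.6  4.9  2. ] Tz=0.127
[0.308]
k1 left turn=1.000 t=50.65
```

Run:
```python
from rob import *
home(3,.08,thr=.22,da=.02,rate=.15)
```

```text
k3 grabbed t=54.09 gap=0.135 dF=[0.9 0.9 3.1] Tz=0.015
[0.14, 0.246]
k3 left turn=0.910 t=55.70
```

Run:
```python
from rob import *
home(4,.06,thr=.22,da=.02,rate=.15)
s=arm.sense();p=s["tool_pos"]
arm.move_linear([float(p[0]),float(p[1]),.25],.2); j=list(map(float,arm.sense()["joint_pos"]))
j[0]-=.9; arm.movej(j)
i=arm.get_image("side");import cv2
cv2.imwrite("pics/end.png",i["color"]);print(arm.sense()["time_s"])
```

```text
k4 grabbed t=58.47 gap=0.141 dF=[-4.2  2.1  3.7] Tz=0.167
[0.205, 0.336]
k4 left turn=0.990 t=60.08
62.6333
```

View pics/end.png

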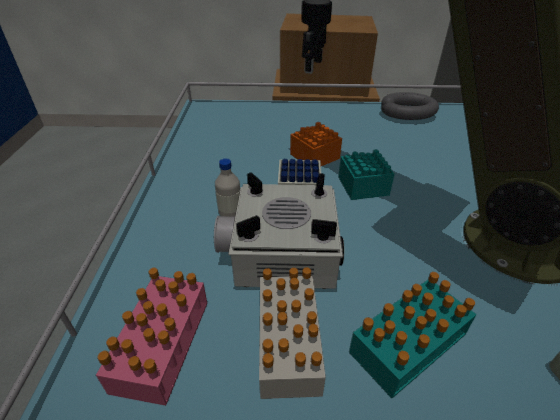

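The cover sits flat, with the four knobs turned at (255,183), (320,184), (248,227) and (324,229). Rack, carton and bottle are where they were, and the arm is clear.

```bash
python3 -c "
from plant import arm
print(arm.sign_off())"
```

```text
the job is handed in; nothing more can be done
None
```

I tightened all four wing knobs in diagonal order, half way first and then home, and handed the job in at about 63 s; last torque readings were 0.25–0.34 N m (knob_2 0.27, not re-checked, could be up to about 0.5, so its "tight, not over-tight" is less certain), and the final picture shows the cover flat and nothing around the box moved.

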